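# Set the portion sleeve of a pastry filler and drop its cover

## Task

Push the steel metering sleeve along its rails into the bore of the bench filler until the black line round the sleeve is level with the face of the block, no deeper. Then push the open cover forward past upright, let go and let it fall shut over the sleeve by its own weight. Leave the other things on the bench where they are.

Things in the scene. Friction and masses are not known exactly. Their poses are not given: they have to be found in the camera images.
- filler: bench filler, fixed: steel base plate 335 x 130 mm, top 20 mm up, with an aluminium valve block and two rails. Origin on the table under the mouth of the bore; x is level and runs along the bore into the block (the way the sleeve is pushed), z up. The block spans x 0 to 100 mm, y -45 to 45 mm, top 108 mm up; its front face is the plane x = 0. Rails: x -180 mm to 0, 28 mm apart, tops 42 mm up.
- mouth (a point): centre of the bore's mouth, in the plane of the block's front face, 60 mm above the table; axes as the filler's. The bore is 47 mm in diameter and 85 mm deep, with its bottom well beyond where the sleeve must stop, so nothing stops the sleeve at its mark.
- sleeve: metering sleeve: loose plain steel tube, diameter 44 mm, length 110 mm, about 0.35 kg, lying on the rails in line with the bore, its nose 5 to 45 mm short of the mouth. Origin on its axis in the plane of the middle of the black line (3 mm wide) round it; x points along the tube to the open bevelled nose, 45 mm ahead of the line. It slides with 1 to 5 N and stays where it is left.
- sleeve_end (a point): centre of the sleeve's flat closed rear end, 65 mm behind the black line on the sleeve's axis: the face to push on. Nothing but the two rails is near it.
- cover (a joint): angle of the sheet-steel cover on its hinge, rad: 0 shut (level over the sleeve), 1.57 upright, 1.92 fully open, leaning back over the block as at the start. It turns about the filler's y axis; opening takes its free edge up and towards the filler's +x. The hinge is free: below about 1.5 it falls shut by itself, above 1.65 it falls back open. About 1 N at the edge moves it.
- hinge (a point): middle of the cover's hinge line, on top of the block 20 mm behind its front face, 114 mm above the table; axes as the filler's, the hinge line is its y axis.
- cover_edge (a point): middle of the cover's free edge, 125 mm from the hinge. The cover is a 3 mm plate 125 mm long, 100 mm wide, with 20 mm side flanges and a 30 mm lip at the free edge, all on its inner side (below when shut, facing the filler's -x when open). Fully open its edge is 231 mm above the table and 63 mm behind the block's face, with free space behind it.
- bowl: bystander: open steel bowl, 130 mm across and 50 mm high, origin under its centre, beside the rails on the side away from the robot
- can: bystander: yellow spray can, 60 mm across and 170 mm high, origin under its centre, past the far end of the block
- scraper: bystander: flat bench scraper with a wooden handle, 150 mm long, 22 mm high, origin under the middle of its handle, between the robot and the filler

How it is judged (in metres and radians):
On the way, in this order (a step that is already met when the one before it is completed fails the run):
1. the sleeve is in the bore with its black line within 4 mm of the block's face, at rest, the cover still open (x of sleeve in the frame of mouth between -0.004 and 0.004 m and angle between the x axis of sleeve and the x axis of mouth, either way round below 0.08 rad and linear speed of sleeve below 0.005 m/s and value of joint cover above 1.6 rad), for 0.2 s.
2. the cover is falling freely, past upright, with nothing of the robot on it (value of joint cover below 0.8 rad and velocity of joint cover below -0.5 rad/s and contact force between each of the arm, the fingers and cover below 0.1 N), for 0.02 s.
At the end, for the whole second after the job is handed in: The cover is shut (within 0.04 rad), the sleeve is at rest in the bore with its black line within 4 mm of the plane of the block's face, and the bowl, can and scraper are where they were (within 30 mm) (value of joint cover below 0.04 rad and x of sleeve in the frame of mouth between -0.004 and 0.004 m and distance between sleeve and mouth below 0.006 m and angle between the x axis of sleeve and the x axis of mouth, either way round below 0.08 rad and linear speed of sleeve below 0.01 m/s); the robot touches nothing.
It fails at once if the robot presses or carries the cover down instead of letting it fall (touching it below 0.7 rad) (value of joint cover below 0.7 rad and contact force between any of the arm, the fingers and cover above 1 N).
It fails at once if a bystander is moved by more than 30 mm (distance of any of bowl, can, scraper from where it was at the start of the episode above 0.03 m).
It also fails if it takes over 56 s, if anything falls off the work surface, if the arm or the gripper's body presses on something with over 40 N, if the wrist force passes 120 N, or if a joint passes its speed limit or range.

## Robot

A 6-joint arm with a two-finger parallel gripper is mounted at the origin on the work surface. World frame = base frame: x ahead of the robot, y to its left, z up, the work surface at z = 0. Lengths are in m, angles in degrees, forces in N, time in s.
With the tool pointing down it reaches from about 0.35 to 0.875 m from the base axis. Payload 4.2 kg.
Tool frame: the origin (TCP) lies at the very end of the fingers, on their centre line; the grasp point (between the pads) lies 19 mm behind it; z points along the fingers, y is the line along which they close (so a half turn about z gives the same grasp; the last joint's range is limited). The gripper opens to 87 mm and grips with 3 to 60 N. Pads are 19 mm wide; open, the fingers measure 117 mm over their backs; the gripper's body (75 mm by 190 mm) begins 51 mm behind the grasp point.
Start: joints at [78.186, 22.042, 0.453, 0, -68.411, -14.817], TCP at [0.28, 0.559, 0.223] pointing down, gripper open.
Joint ranges: [-179.83, 179.83], [-69.29, 118.12], [-61.27, 80.66], [-181.25, 117.63], [-171.15, -9.14], [-177.46, 177.46]. Speed limits (degrees/s): [159.86, 159.86, 180, 180, 180, 180].

## Interface

Orientations are given as a 3x3 rotation matrix whose columns are the frame's x, y, z axes.
In Python, from station import monitor, cams, ticket gives the robot as it stands.
- The arm moves only by the tool drive_tool, never from a script. Its argument "moves" is a list of rows, each an object with "delta_pos": the shift along the tool's x, y, z in mm, a list of three; "turn": the turn about the tool's z in rad; "claw": the opening, from 0 (shut) to 1 (fully open). A call has 1 to 12 rows; each row shifts and turns the commanded pose from where the row before left it, along the tool's axes as they then stand; what a row does not reach is not made up. A row lasts 1/8 s, in which the tool goes at most 62.5 mm and 10.7 degrees, less where a joint would pass 70% of its speed; a pose out of reach is approached as far as the arm can. A call is refused whole if a number of a shift passes 62.5 or a number of a turn 0.188, either way. A call with a gripper value outside its range is refused whole. The fingers move at their own pace and stop on an object; the grip force is fixed at half the most. Time passes only in rows, so rows that do not move let the fingers close. It gives the time, the measured TCP pose, the force, the opening and the grip force at its end, in the units of the state.
- monitor.sense(): the state, without advancing time (a new reading comes with each control period).
- cams.capture(name): name is "side" or "top" or "wrist"; returns a dict with "color" (480x640x3 uint8, red, green, blue), "range_z" (480x640 float32, m along the optical axis (not along the pixel's ray), 0 where there is no reading), "vertical_fov" (degrees; the focal length in pixels is half the picture's height over the tangent of half this angle, whatever the lens; pixels are square), "cx", "cy" (the principal point, pixels), "extrinsics" (4x4, takes a point from camera to world coordinates). Camera axes: x right, y down, z forward; pixel columns grow to the right and rows downward; lengths in m; the calibration is good to about 2 mm. A picture is of the moment at which its call begins.
- ticket.finish_job(): hands the job in; it is judged then, once.
The state is a dict: "time_s": time; "joints": joint angles; "joint_velocities": joint speeds; "effort": joint torques, N m; "tcp_pos": TCP position; "ee_rot": TCP orientation; "wrist_force": force on the tool from outside, world axes, zero at the start; "moment": the same for the moment, N m; "gripper_width": opening from 0.0 (shut) to 1.0 (fully open); "gripper_force": force on a finger pad.
Only numpy, scipy, OpenCV 4.12 (cv2) and the standard library are available. Lean on these libraries where they do the work, as an engineer would, in place of code of your own. Each camera call takes 0.05 s, during which the arm holds its last target. There are 200 camera calls.

## Working session

There is one attempt and no reset: what is moved stays moved. The work goes in short steps, Python scripts to look and compute and a tool call to move; the robot and the scene stay as the last step left them, time stands still between calls to the robot, and variables do not carry over. Pictures are saved under pics/ and viewed, at most 10 in all, crops included, and the job is handed in when it is done.

Besides the shell and the picture viewer there is one more tool, called after "Call:" as a command line: name --argument value ..., lists and objects as JSON in quotes. drive_tool: Moves the arm, as the interface text tells. Its arguments: {"type":"object","properties":{"moves":{"type":"array","items":{"type":"object","properties":{"delta_pos":{"type":"array","items":{"type":"number"}},"turn":{"type":"number"},"claw":{"type":"number"}}}}},"required":["moves"]}

```bash
mkdir -p pics
cat > h.py <<'E'
import numpy as np, cv2
from station import monitor, cams, ticket
def cap(n,save=None):
    c=cams.capture(n)
    if save: cv2.imwrite('pics/'+save,c['color'][:,:,::-1])
    f=240/np.tan(np.radians(c['vertical_fov'])/2)
    v,u=np.mgrid[:480,:640]; z=c['range_z']
    P=np.stack([(u-c['cx'])/f*z,(v-c['cy'])/f*z,z],-1)
    T=np.array(c['extrinsics']); P=P@T[:3,:3].T+T[:3,3]; P[z==0]=np.nan
    return c,P,f,T
E
python3 - <<'E'
from h import *
for n in ('side','top'):
    c,P,f,T=cap(n,n+'0.png'); print(n,f,c['cx'],c['cy'],T.round(3).tolist())
    np.savez(n+'0.npz',P=P,col=c['color'])
s=monitor.sense();print(s['time_s'],s['tcp_pos'],np.round(s['ee_rot'],3).tolist(),s['gripper_width'])
E
```

```text
side 467.5767630039524 319.5965943757452 242.15023321215054 [[0.701, 0.578, -0.418, 0.855], [0.713, -0.563, 0.418, -0.349], [0.006, -0.591, -0.807, 0.695], [0.0, 0.0, 0.0, 1.0]]
top 577.6704532183421 318.55537606809145 239.13256713325714 [[-0.01, -0.995, 0.099, 0.451], [-1.0, 0.008, -0.025, -0.011], [0.025, -0.099, -0.995, 1.107], [0.0, 0.0, 0.0, 1.0]]
0.1 [0.27990136 0.55823313 0.22160199] [[0.894, -0.448, -0.001], [-0.448, -0.894, -0.002], [0.0, 0.002, -1.0]] 0.9980138025184745
```

View pics/side0.png

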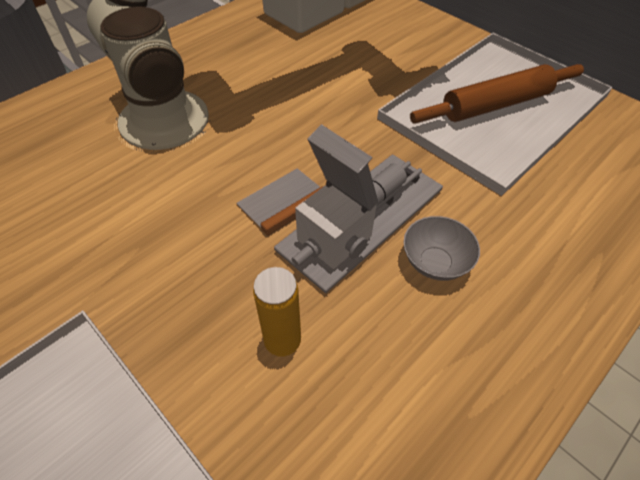

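View pics/top0.png

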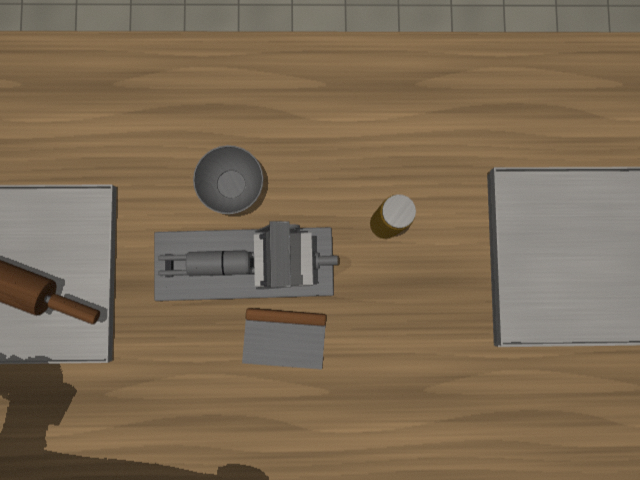

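The top view shows the sleeve at cols 187–250, row 263, its black line near col 222, and the block face near col 255. The filler x axis points right in the image, which is about world −y. Next I measure it from the depth data.

Run:
```python
from h import *
d=np.load('top0.npz');P=d['P'];g=d['col'].mean(-1)
X,Y,Z=P[...,0],P[...,1],P[...,2]
reg=np.zeros(Z.shape,bool);reg[222:305,148:345]=1
def rect(m):
    r=cv2.minAreaRect(np.float32(P[m][:,:2]*1000));return r,np.median(Z[m])
for lo,hi,c in ((.012,.028,(148,345)),(.098,.118,(240,330))):
    m=reg&(Z>lo)&(Z<hi); m[:,:c[0]]=0;m[:,c[1]:]=0
    m=cv2.morphologyEx(m.astype(np.uint8),cv2.MORPH_OPEN,np.ones((3,3)))>0
    print(rect(m),m.sum())
m=reg&(Z>.068)&(Z<.09); m[:,:180]=0; m[:,254:]=0
print('sleeve top',rect(m))
for r in (258,263,267):
  print(r,[(c,int(g[r,c]),*(P[r,c]*1000).round().tolist()) for c in range(180,262,2)][:0])
print(g[258:269,182:262].mean(0).round().astype(int).tolist())
# ridge per column: y of axis
for c in range(184,258,4):
    zc=Z[245:285,c]; k=np.where(zc>.074)[0]; 
    if len(k): print(c,(X[245:285,c][k].mean()*1000).round(1),(Y[245:285,c][k].mean()*1000).round(1),(zc.max()*1000).round(1))
print('can',np.nanmedian(P[205:218,390:408].reshape(-1,3),0),'bowl',np.nanmedian(P[178:190,226:238].reshape(-1,3),0))
```

```text
(((513.7385864257812, 103.77798461914062), (130.21278381347656, 335.39752197265625), 1.128986120223999), np.float64(0.020751720617420144)) 6659
(((515.3790893554688, 26.213899612426758), (90.28594207763672, 99.93284606933594), 1.1312527656555176), np.float64(0.10940282399173484)) 1589
sleeve top (((512.5457153320312, 144.8421173095703), (41.7086296081543, 110.07672119140625), 1.1224325895309448), np.float64(0.07950336625041554))
258 []
263 []
267 []
[102, 102, 101, 96, 93, 101, 103, 103, 102, 103, 103, 102, 103, 102, 100, 101, 102, 103, 102, 102, 102, 102, 102, 102, 103, 102, 103, 102, 102, 102, 101, 102, 102, 103, 103, 102, 102, 104, 102, 67, 29, 73, 101, 103, 101, 102, 102, 101, 103, 102, 101, 102, 102, 102, 101, 102, 102, 101, 102, 103, 102, 102, 101, 98, 94, 89, 62, 50, 32, 29, 31, 49, 122, 158, 159, 159, 159, 159, 159, 160]
188 511.0 194.8 85.3
192 512.0 187.9 83.0
196 511.8 180.8 84.7
200 511.7 173.6 85.8
204 513.5 166.7 83.9
208 511.7 159.6 84.2
212 512.6 152.6 84.3
216 510.8 145.6 83.9
220 513.3 138.4 84.3
224 514.1 131.4 83.4
228 514.1 124.3 87.5
232 513.2 117.3 85.0
236 513.0 110.0 86.4
240 512.9 103.1 83.5
244 512.0 96.0 84.2
256 506.7 72.3 112.8
can [ 0.58919452 -0.1660024   0.17064487] bowl [0.66938377 0.12889384 0.00492098]
```

Call:
drive_tool --moves '[{"delta_pos": [0,0,0],"turn": 0.1812,"claw": 0},{"delta_pos": [0,0,0],"turn": 0.1812,"claw": 0},{"delta_pos": [0,0,0],"turn": 0.1812,"claw": 0},{"delta_pos": [0,0,0],"turn": 0.1812,"claw": 0},{"delta_pos": [0,0,0],"turn": 0.1812,"claw": 0},{"delta_pos": [0,0,0],"turn": 0.1812,"claw": 0},{"delta_pos": [0,0,0],"claw": 0},{"delta_pos": [0,0,0],"claw": 0}]'

```text
invalid input
```

Call:
drive_tool --moves '[{"delta_pos": [40.3,-28.1,0],"claw": 0},{"delta_pos": [40.3,-28.1,0],"claw": 0},{"delta_pos": [40.3,-28.1,0],"claw": 0},{"delta_pos": [40.3,-28.1,0],"claw": 0},{"delta_pos": [40.3,-28.1,0],"claw": 0},{"delta_pos": [40.3,-28.1,0],"claw": 0},{"delta_pos": [40.3,-28.1,0],"claw": 0},{"delta_pos": [40.3,-28.1,0],"claw": 0},{"delta_pos": [0,0,0],"claw": 0},{"delta_pos": [0,0,0],"claw": 0}]'

```text
invalid input
```

Call:
drive_tool --moves '[{"delta_pos": [0,0,0],"turn": 0.1812,"claw": 0},{"delta_pos": [0,0,0],"turn": 0.1812,"claw": 0},{"delta_pos": [0,0,0],"turn": 0.1812,"claw": 0},{"delta_pos": [0,0,0],"turn": 0.1812,"claw": 0},{"delta_pos": [0,0,0],"turn": 0.1812,"claw": 0},{"delta_pos": [0,0,0],"turn": 0.1812,"claw": 0},{"delta_pos": [0,0,0],"turn": 0,"claw": 0},{"delta_pos": [0,0,0],"turn": 0,"claw": 0}]'

```text
time_s: 1.1
tcp_pos: [0.2801, 0.5585, 0.2222]
ee_rot: [[0.021, -1.0, -0.0], [-1.0, -0.021, -0.001], [0.001, 0.0, -1.0]]
wrist_force: [0.1, -0.0, -0.6]
gripper_width: 0.174
gripper_force: 0.0
```

Call:
drive_tool --moves '[{"delta_pos": [40.3,-28.1,0],"turn": 0,"claw": 0},{"delta_pos": [40.3,-28.1,0],"turn": 0,"claw": 0},{"delta_pos": [40.3,-28.1,0],"turn": 0,"claw": 0},{"delta_pos": [40.3,-28.1,0],"turn": 0,"claw": 0},{"delta_pos": [40.3,-28.1,0],"turn": 0,"claw": 0},{"delta_pos": [40.3,-28.1,0],"turn": 0,"claw": 0},{"delta_pos": [40.3,-28.1,0],"turn": 0,"claw": 0},{"delta_pos": [40.3,-28.1,0],"turn": 0,"claw": 0},{"delta_pos": [0,0,0],"turn": 0,"claw": 0},{"delta_pos": [0,0,0],"turn": 0,"claw": 0}]'

```text
time_s: 2.35
tcp_pos: [0.5108, 0.2406, 0.2225]
ee_rot: [[0.019, -1.0, -0.0], [-1.0, -0.019, 0.0], [-0.0, 0.0, -1.0]]
wrist_force: [0.5, -0.1, -0.4]
gripper_width: 0.008
gripper_force: 0.0
```

Call:
drive_tool --moves '[{"delta_pos": [0,0,35],"turn": 0,"claw": 0},{"delta_pos": [0,0,35],"turn": 0,"claw": 0},{"delta_pos": [0,0,35],"turn": 0,"claw": 0},{"delta_pos": [0,0,35],"turn": 0,"claw": 0},{"delta_pos": [0,0,20],"turn": 0,"claw": 0},{"delta_pos": [0,0,11],"turn": 0,"claw": 0},{"delta_pos": [10,0,0],"turn": 0,"claw": 0},{"delta_pos": [10,0,0],"turn": 0,"claw": 0},{"delta_pos": [5,0,0],"turn": 0,"claw": 0},{"delta_pos": [0,0,0],"turn": 0,"claw": 0},{"delta_pos": [0,0,0],"turn": 0,"claw": 0}]'

```text
time_s: 3.72
tcp_pos: [0.5117, 0.2157, 0.0519]
ee_rot: [[0.019, -1.0, 0.001], [-1.0, -0.019, 0.001], [-0.001, -0.001, -1.0]]
wrist_force: [-0.2, 0.2, 0.3]
gripper_width: 0.006
gripper_force: 0.0
```

```bash
cat > meas.py <<'E'
from h import *
import sys
m0=np.array([.5144,.0762]);ax=np.array([.0197,-.9998])
def meas(save=None):
    c,P,f,T=cap('top',save);Z=P[...,2]
    q=(P[...,:2]-m0)@ax*1000; w=(P[...,:2]-m0)@np.array([.9998,.0197])*1000
    g=c['color'].mean(-1)
    m=(Z>.072)&(Z<.092)&(abs(w)<12)&(q<5)&(q>-200)
    # rear end & dark line from the sleeve's top strip
    if m.sum()>20:
        b=np.arange(-140,6,1.0); prof=[g[m&(q>=x-.8)&(q<x+.8)].mean() if (m&(q>=x-.8)&(q<x+.8)).any() else np.nan for x in b]
        dk=[(x,round(p)) for x,p in zip(b,prof) if p<75]
        print('rear q',np.percentile(q[m],[0,1,5]).round(1),'dark',dk)
if __name__=='__main__': meas(sys.argv[1] if len(sys.argv)>1 else None); s=monitor.sense(); print(s['tcp_pos'],s['wrist_force'])
E
python3 meas.py top1.png
```

```text
rear q [-130.5 -116.5 -109. ] dark [(np.float64(-131.0), 11), (np.float64(-130.0), 11), (np.float64(-129.0), 9), (np.float64(-128.0), 9), (np.float64(-117.0), 55), (np.float64(-116.0), 56), (np.float64(-115.0), 60), (np.float64(-114.0), 60), (np.float64(-113.0), 61), (np.float64(-112.0), 61), (np.float64(-111.0), 58), (np.float64(-110.0), 59), (np.float64(-109.0), 60), (np.float64(-108.0), 61), (np.float64(-107.0), 60), (np.float64(-106.0), 61), (np.float64(-105.0), 61), (np.float64(-104.0), 60), (np.float64(-103.0), 61), (np.float64(-102.0), 60), (np.float64(-101.0), 61), (np.float64(-100.0), 61), (np.float64(-99.0), 61), (np.float64(-98.0), 62), (np.float64(-97.0), 61), (np.float64(-96.0), 60), (np.float64(-95.0), 60), (np.float64(-94.0), 60), (np.float64(-93.0), 60), (np.float64(-92.0), 60), (np.float64(-91.0), 60), (np.float64(-90.0), 60), (np.float64(-89.0), 61), (np.float64(-88.0), 61), (np.float64(-87.0), 61), (np.float64(-86.0), 61), (np.float64(-85.0), 61), (np.float64(-84.0), 60), (np.float64(-83.0), 60), (np.float64(-82.0), 61), (np.float64(-81.0), 60), (np.float64(-80.0), 60), (np.float64(-79.0), 60), (np.float64(-78.0), 61), (np.float64(-77.0), 61), (np.float64(-76.0), 61), (np.float64(-75.0), 60), (np.float64(-74.0), 61), (np.float64(-73.0), 60), (np.float64(-72.0), 60), (np.float64(-71.0), 61), (np.float64(-70.0), 61), (np.float64(-69.0), 61), (np.float64(-68.0), 61), (np.float64(-67.0), 61), (np.float64(-66.0), 61), (np.float64(-65.0), 60), (np.float64(-64.0), 61), (np.float64(-63.0), 61), (np.float64(-62.0), 61), (np.float64(-61.0), 48), (np.float64(-60.0), 43), (np.float64(-59.0), 23), (np.float64(-58.0), 23), (np.float64(-57.0), 65)]
[0.51162967 0.21572259 0.05184044] [0.4930529  0.68019274 0.44738797]
```

View pics/top1.png

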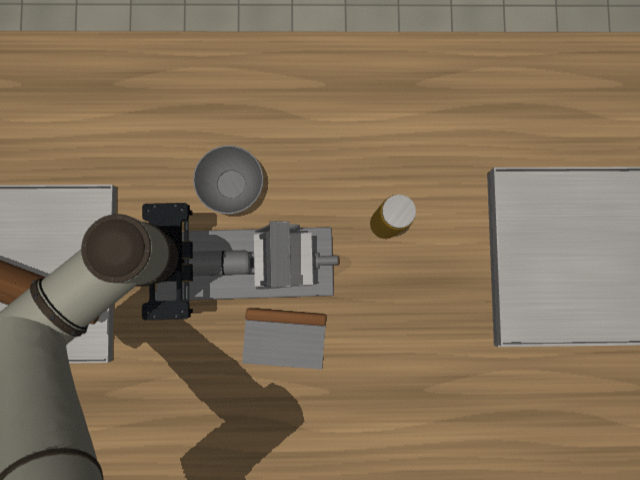

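The gripper stands behind the sleeve, and the line is at col ~222, about 59 mm short of the face. Now I push most of the way.

Call:
drive_tool --moves '[{"delta_pos": [4,0,0],"turn": 0,"claw": 0},{"delta_pos": [4,0,0],"turn": 0,"claw": 0},{"delta_pos": [5,0,0],"turn": 0,"claw": 0},{"delta_pos": [5,0,0],"turn": 0,"claw": 0},{"delta_pos": [5,0,0],"turn": 0,"claw": 0},{"delta_pos": [5,0,0],"turn": 0,"claw": 0},{"delta_pos": [5,0,0],"turn": 0,"claw": 0},{"delta_pos": [5,0,0],"turn": 0,"claw": 0},{"delta_pos": [5,0,0],"turn": 0,"claw": 0},{"delta_pos": [3,0,0],"turn": 0,"claw": 0},{"delta_pos": [0,0,0],"turn": 0,"claw": 0},{"delta_pos": [0,0,0],"turn": 0,"claw": 0}]'

```text
time_s: 5.28
tcp_pos: [0.5124, 0.1692, 0.0515]
ee_rot: [[0.019, -1.0, -0.0], [-1.0, -0.019, -0.0], [0.0, 0.0, -1.0]]
wrist_force: [1.0, 2.3, 1.8]
gripper_width: 0.004
gripper_force: 1.3
```

```bash
sed -i 's/p<75\]/p<50 and x>-100]/' meas.py; python3 meas.py top2.png
```

```text
rear q [-67.4 -65.7 -61.5] dark [(np.float64(-63.0), 49), (np.float64(-18.0), 18), (np.float64(-17.0), 20), (np.float64(-16.0), 31)]
[0.51223223 0.16916567 0.05138586] [0.45109473 2.85314154 1.6203042 ]
```

```bash
cat > line.py <<'E'
from h import *
m0=np.array([.5144,.0762]);ax=np.array([.0197,-.9998])
c,P,f,T=cap('top')
def cen(g,c):
    # line centroid col per row, ray cast onto the cylinder's top (z from w)
    out=[]
    for r in range(257,270):
        row=g[r,200:258].astype(float)
        k=np.arange(200,258); 
        # q of every col by ray onto plane z=.080
        d=np.stack([(k-c['cx'])/f,np.full(len(k),(r-c['cy'])/f),np.ones(len(k))],-1)@T[:3,:3].T
        p=T[:3,3]+d*((.081-T[2,3])/d[:,2])[:,None]; q=(p[:,:2]-m0)@ax*1000
        med=cv2.medianBlur(row.astype(np.float32)[None],5)[0] if 0 else np.median(row[row>40])
        i=np.argmin(np.where(q<-3,row,999)) if True else 0
        s=slice(max(i-2,0),i+3); wt=np.clip(med-row[s],0,None); out.append((q[s]*wt).sum()/wt.sum())
    return np.median(out).round(2)
if __name__=='__main__':
    print('start',cen(np.load('top0.npz')['col'].mean(-1),c)); print('now',cen(c['color'].mean(-1),c))
    # block front face edge: from top face pixels z~.108 by ray plane
    d=np.load('top0.npz');g=d['col'].mean(-1)
    for r in (236,240,280,284):
        row=g[r]; e=np.argmax(np.diff(row[245:265]))+245
        fr=(( (row[e-2]+row[e+3])/2 - row[e])/(row[e+1]-row[e]+1e-6)); u=e+np.clip(fr,0,1)
        v=np.array([(u-c['cx'])/f,(r-c['cy'])/f,1])@T[:3,:3].T; p=T[:3,3]+v*((.108-T[2,3])/v[2]); print(r,u.round(2),((p[:2]-m0)@ax*1000).round(2),row[252:258].round().tolist())
E
python3 line.py
```

```text
start -7.19
now -79.83
236 253.32 -0.09 [108.0, 119.0, 150.0, 153.0, 151.0, 153.0]
240 253.36 -0.15 [109.0, 118.0, 150.0, 152.0, 151.0, 154.0]
280 254.25 0.09 [113.0, 111.0, 129.0, 154.0, 155.0, 157.0]
284 254.32 0.08 [111.0, 111.0, 123.0, 157.0, 159.0, 157.0]
```

Run:
```python
from h import *
import line
m0,ax=line.m0,line.ax
c,f,T=line.c,line.f,line.T
for nm,g,lo,hi in (('start',np.load('top0.npz')['col'].mean(-1),216,230),('now',c['color'].mean(-1),236,256)):
    row=g[259:267,lo:hi].mean(0);print(row.round().tolist())
    i=np.argmin(row[:14]);k=np.arange(max(i-2,0),min(i+3,len(row)));w=np.clip(np.median(row[:10])-row[k],0,None);u=lo+(k*w).sum()/w.sum()
    v=np.array([(u-c['cx'])/f,(263-c['cy'])/f,1])@T[:3,:3].T
    p=T[:3,3]+v*((.0815-T[2,3])/v[2]); print(nm,u,p,((p[:2]-m0)@ax*1000))
```

```text
[105.0, 105.0, 104.0, 106.0, 105.0, 67.0, 30.0, 78.0, 103.0, 105.0, 104.0, 104.0, 104.0, 104.0]
start 221.93599285501637 [0.51140382 0.13481261 0.0815    ] -58.65991489726355
[62.0, 61.0, 62.0, 62.0, 62.0, 62.0, 61.0, 62.0, 53.0, 21.0, 33.0, 59.0, 65.0, 84.0, 109.0, 113.0, 112.0, 116.0, 155.0, 174.0]
now 245.32004089979552 [0.51104948 0.09352848 0.0815    ] -17.39101821915219
```

Call:
drive_tool --moves '[{"delta_pos": [3,0,0],"turn": 0,"claw": 0},{"delta_pos": [3,0,0],"turn": 0,"claw": 0},{"delta_pos": [3,0,0],"turn": 0,"claw": 0},{"delta_pos": [3,0,0],"turn": 0,"claw": 0},{"delta_pos": [2,0,0],"turn": 0,"claw": 0},{"delta_pos": [1.5,0,0],"turn": 0,"claw": 0},{"delta_pos": [1,0,0],"turn": 0,"claw": 0},{"delta_pos": [0,0,0],"turn": 0,"claw": 0},{"delta_pos": [0,0,0],"turn": 0,"claw": 0},{"delta_pos": [0,0,0],"turn": 0,"claw": 0}]'

```text
time_s: 6.68
tcp_pos: [0.5125, 0.153, 0.0515]
ee_rot: [[0.019, -1.0, -0.0], [-1.0, -0.019, -0.0], [0.0, 0.0, -1.0]]
wrist_force: [0.3, 2.3, 1.2]
gripper_width: 0.006
gripper_force: 1.3
```

Run:
```python
from h import *
c,P,f,T=cap('top','top3.png')
g=c['color'].mean(-1)
for r in (257,260,263,266,269): print(r,g[r,242:262].round().astype(int).tolist())
cv2.imwrite('pics/crop3.png',cv2.resize(c['color'][225:300,170:290,::-1],None,fx=6,fy=6,interpolation=cv2.INTER_NEAREST))
print(monitor.sense()['tcp_pos'])
```

```text
257 [54, 58, 56, 58, 58, 58, 59, 58, 58, 58, 60, 59, 71, 88, 98, 165, 170, 171, 170, 171]
260 [62, 63, 63, 62, 61, 64, 62, 63, 59, 62, 58, 62, 73, 90, 131, 168, 171, 170, 170, 171]
263 [62, 62, 63, 63, 63, 65, 63, 63, 59, 63, 62, 65, 101, 133, 172, 174, 174, 176, 172, 176]
266 [56, 59, 56, 59, 59, 60, 56, 58, 58, 59, 59, 65, 123, 172, 175, 173, 174, 174, 173, 178]
269 [56, 56, 56, 58, 56, 55, 56, 58, 56, 58, 53, 61, 116, 169, 172, 172, 173, 173, 171, 173]
[0.51247989 0.15298929 0.05149124]
```

View pics/crop3.png

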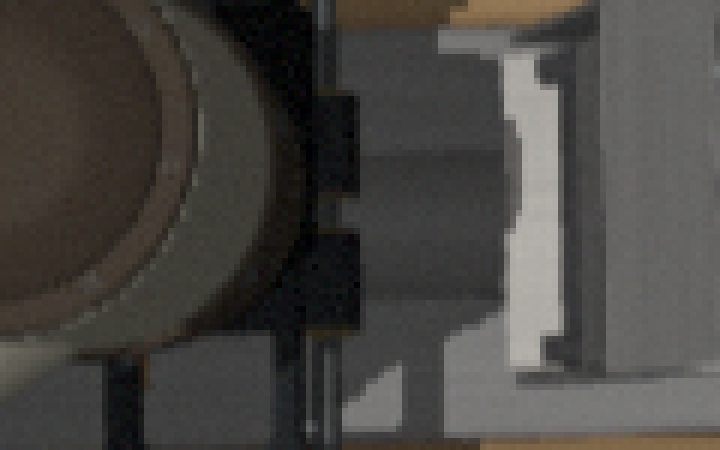

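The line has just reached the block's top edge and is now hidden. By travel it is about 1 mm short, so I give it one more small nudge, then back off and measure the sleeve's rear.

Call:
drive_tool --moves '[{"delta_pos": [1,0,0],"turn": 0,"claw": 0},{"delta_pos": [0,0,0],"turn": 0,"claw": 0},{"delta_pos": [0,0,0],"turn": 0,"claw": 0},{"delta_pos": [-3,0,0],"turn": 0,"claw": 0},{"delta_pos": [-20,0,0],"turn": 0,"claw": 0},{"delta_pos": [-40,0,0],"turn": 0,"claw": 0},{"delta_pos": [-55,0,0],"turn": 0,"claw": 0},{"delta_pos": [-40,0,-40],"turn": 0,"claw": 0},{"delta_pos": [0,0,-62],"turn": 0,"claw": 0},{"delta_pos": [0,0,-62],"turn": 0,"claw": 0},{"delta_pos": [0,0,-62],"turn": 0,"claw": 0},{"delta_pos": [0,0,-24],"turn": 0,"claw": 0}]'

```text
time_s: 8.22
tcp_pos: [0.5102, 0.3115, 0.3064]
ee_rot: [[0.02, -1.0, 0.006], [-1.0, -0.02, 0.004], [-0.004, -0.006, -1.0]]
wrist_force: [1.0, -0.5, -0.7]
gripper_width: 0.006
gripper_force: 0.0
```

Run:
```python
from h import *
m0=np.array([.5144,.0762]);ax=np.array([.0197,-.9998])
c,P,f,T=cap('top','top4.png')
g=c['color'].mean(-1); np.savez('top4.npz',g=g,P=P)
g0=np.load('top0.npz')['col'].mean(-1)
print(g[260:266,205:262].mean(0).round().astype(int).tolist())
# rear: z drop
for r in (260,263,266): print((P[r,208:224,2]*1000).round().astype(int).tolist())
print([round(float((P[263,k,:2]-m0)@ax*1000),1) for k in range(208,224)])
cv2.imwrite('pics/crop4.png',cv2.resize(c['color'][225:300,170:290,::-1],None,fx=6,fy=6,interpolation=cv2.INTER_NEAREST))
w=cap('wrist','wrist4.png')
print(monitor.sense()['tcp_pos'])
```

```text
[115, 116, 115, 85, 57, 55, 57, 55, 55, 51, 30, 64, 113, 106, 101, 110, 112, 112, 110, 111, 111, 111, 111, 112, 111, 111, 111, 111, 112, 110, 111, 111, 111, 111, 111, 111, 111, 110, 110, 110, 111, 110, 111, 110, 111, 111, 110, 108, 111, 144, 165, 165, 166, 166, 167, 166, 167]
[37, 34, 34, 35, 40, 33, 35, 29, 21, 22, 22, 84, 83, 81, 83, 79]
[35, 32, 35, 35, 37, 35, 37, 29, 24, 23, 21, 78, 80, 81, 81, 83]
[37, 37, 37, 38, 37, 34, 35, 24, 20, 20, 22, 82, 81, 80, 84, 79]
[-90.8, -89.5, -87.2, -85.4, -83.1, -81.6, -79.6, -78.9, -77.8, -76.1, -74.5, -64.3, -62.3, -60.4, -58.6, -56.6]
[0.51032306 0.31151691 0.30527011]
```

View pics/wrist4.png

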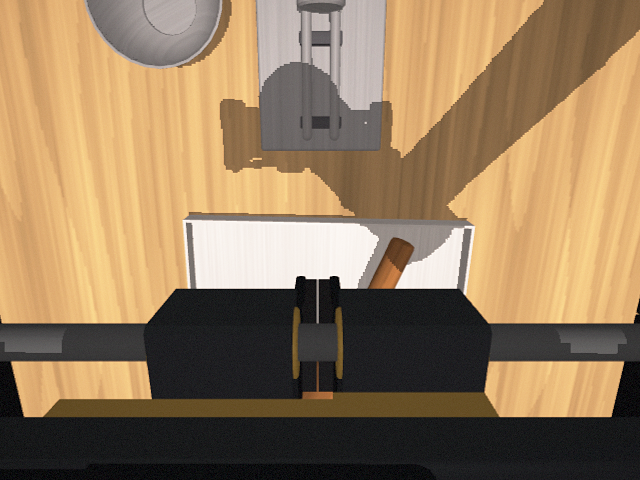

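View pics/crop4.png

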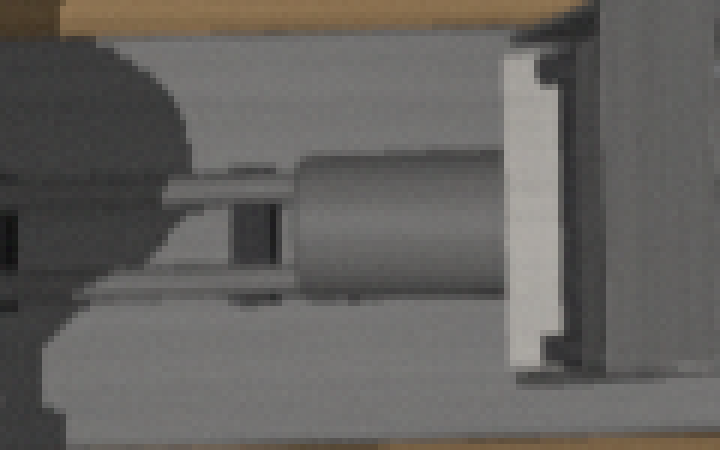

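The top crop shows the sleeve's rear edge at col ~218.5, so q ≈ −65 mm and the line is level with the face. The wrist view shows the rails clear. Next I cross over to behind the cover.

Call:
drive_tool --moves '[{"delta_pos": [48,0,0],"turn": 0,"claw": 0},{"delta_pos": [48,0,0],"turn": 0,"claw": 0},{"delta_pos": [48,0,0],"turn": 0,"claw": 0},{"delta_pos": [48,0,0],"turn": 0,"claw": 0},{"delta_pos": [48,0,0],"turn": 0,"claw": 0},{"delta_pos": [48,0,0],"turn": 0,"claw": 0},{"delta_pos": [48,0,0],"turn": 0,"claw": 0},{"delta_pos": [4,0,0],"turn": 0,"claw": 0},{"delta_pos": [0,0,0],"turn": 0,"claw": 0},{"delta_pos": [0,0,40],"turn": 0,"claw": 0},{"delta_pos": [0,0,40],"turn": 0,"claw": 0},{"delta_pos": [0,0,20],"turn": 0,"claw": 0}]'

```text
time_s: 9.82
tcp_pos: [0.5145, -0.0286, 0.1986]
ee_rot: [[0.021, -1.0, -0.005], [-1.0, -0.021, -0.0], [0.0, 0.005, -1.0]]
wrist_force: [0.8, 0.4, 0.5]
gripper_width: 0.001
gripper_force: 0.0
```

Call:
drive_tool --moves '[{"delta_pos": [0,0,0],"turn": 0,"claw": 0},{"delta_pos": [0,0,0],"turn": 0,"claw": 0}]'

```text
time_s: 10.07
tcp_pos: [0.5168, -0.029, 0.2024]
ee_rot: [[0.02, -1.0, 0.001], [-1.0, -0.02, -0.0], [0.0, -0.001, -1.0]]
wrist_force: [0.6, 0.7, 1.0]
gripper_width: 0.005
gripper_force: 0.0
```

```bash
python3 -c "
from h import *
cap('side','side5.png')"
```

```text
(no output)
```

View pics/side5.png

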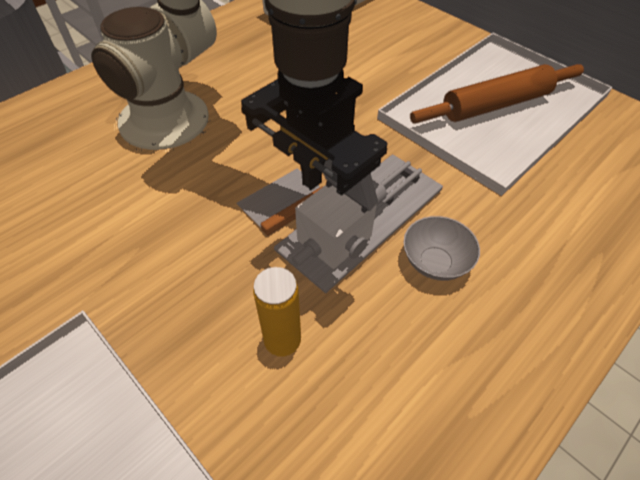

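Call:
drive_tool --moves '[{"delta_pos": [-12,0,0],"turn": 0,"claw": 0},{"delta_pos": [-12,0,0],"turn": 0,"claw": 0},{"delta_pos": [-8,0,0],"turn": 0,"claw": 0},{"delta_pos": [-8,0,0],"turn": 0,"claw": 0},{"delta_pos": [-8,0,0],"turn": 0,"claw": 0},{"delta_pos": [-8,0,0],"turn": 0,"claw": 0},{"delta_pos": [-8,0,0],"turn": 0,"claw": 0},{"delta_pos": [-8,0,0],"turn": 0,"claw": 0},{"delta_pos": [-8,0,0],"turn": 0,"claw": 0},{"delta_pos": [-8,0,0],"turn": 0,"claw": 0},{"delta_pos": [-7,0,0],"turn": 0,"claw": 0},{"delta_pos": [20,0,0],"turn": 0,"claw": 0}]'

```text
time_s: 11.62
tcp_pos: [0.5148, 0.0459, 0.2016]
ee_rot: [[0.021, -1.0, 0.0], [-1.0, -0.021, 0.0], [-0.0, -0.0, -1.0]]
wrist_force: [0.2, -0.3, -0.3]
gripper_width: 0.005
gripper_force: 0.0
```

Call:
drive_tool --moves '[{"delta_pos": [40,0,0],"turn": 0,"claw": 0},{"delta_pos": [40,0,0],"turn": 0,"claw": 0},{"delta_pos": [0,0,0],"turn": 0,"claw": 0},{"delta_pos": [0,0,-60],"turn": 0,"claw": 0},{"delta_pos": [0,0,-40],"turn": 0,"claw": 0},{"delta_pos": [40,40,0],"turn": 0,"claw": 0},{"delta_pos": [40,40,0],"turn": 0,"claw": 0},{"delta_pos": [40,40,0],"turn": 0,"claw": 0},{"delta_pos": [0,0,0],"turn": 0,"claw": 0},{"delta_pos": [0,0,0],"turn": 0,"claw": 0},{"delta_pos": [0,0,0],"turn": 0,"claw": 0}]'

```text
time_s: 13.0
tcp_pos: [0.3991, -0.1565, 0.3014]
ee_rot: [[0.02, -1.0, -0.0], [-1.0, -0.02, 0.0], [-0.0, 0.0, -1.0]]
wrist_force: [1.4, 0.3, -0.1]
gripper_width: 0.002
gripper_force: 0.0
```

Run:
```python
from h import *
m0=np.array([.5144,.0762]);ax=np.array([.0197,-.9998])
c,P,f,T=cap('top','top6.png')
g=c['color'].mean(-1)
print(g[260:266,180:262].mean(0).round().astype(int).tolist())
print((P[263,196:262:3,2]*1000).round().astype(int).tolist())
for r in (258,263,268):
  k=[k for k in range(180,240) if P[r,k,2]>.065][0]; print(k,P[r,k].round(4),(P[r,k,:2]-m0)@ax*1000)
```

```text
[112, 111, 110, 110, 112, 110, 111, 110, 111, 111, 112, 112, 109, 114, 114, 114, 114, 115, 114, 114, 114, 115, 115, 115, 115, 114, 116, 115, 114, 114, 115, 115, 115, 114, 115, 114, 116, 116, 115, 116, 116, 115, 115, 116, 115, 115, 116, 116, 116, 117, 115, 115, 116, 116, 116, 117, 117, 117, 117, 117, 117, 118, 117, 118, 118, 118, 118, 118, 119, 118, 118, 119, 118, 120, 119, 120, 119, 120, 119, 119, 120, 120]
[118, 120, 120, 118, 116, 117, 115, 115, 120, 119, 123, 117, 117, 118, 118, 115, 118, 119, 116, 121, 120, 118]
192 [0.5183 0.1808 0.1172] -104.46155796492862
192 [0.5096 0.1802 0.1195] -104.08113952889762
192 [0.501  0.1798 0.1214] -103.79474681281931
```

View pics/top6.png

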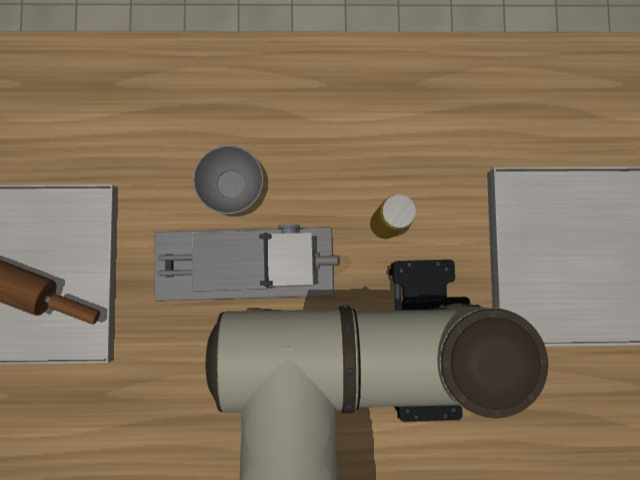

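The cover is shut and level (cols 192–265, z about 118 mm throughout), and the bowl and can are where they were.

```bash
python3 -c "
from h import *
print(ticket.finish_job())"
```

```text
the job is handed in; nothing more can be done
None
```

I pushed the sleeve in until its line measured level with the block face (within about 1 mm), pushed the cover past upright so it fell shut by itself, and handed the job in; the system gave no verdict. The bowl and can are where they were; the arm hid the scraper in the last picture, but the robot never went near it.

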